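# Clear and release the touch-latch lid of a tool chest

### The arm

A 7-joint arm with a two-finger parallel gripper is mounted at the origin on the work surface. World frame = base frame: x ahead of the robot, y to its left, z up, the work surface at z = 0. Lengths are in mm, angles in degrees, forces in N, time in s.
With the tool pointing down it reaches from about 400 to 900 mm from the base axis. Payload 5.5 kg.
Tool frame: the origin (TCP) lies at the very end of the fingers, on their centre line; the grasp point (between the pads) lies 19 mm behind it; y points along the fingers, z is the direction in which the jaws open and shut, and the axes are right-handed (so a half turn about y gives the same grasp; the last joint's range is limited). The gripper opens to 85 mm and grips with 20 to 120 N. Pads are 22 mm wide; open, the fingers measure 114 mm over their backs; the gripper's body (76 mm by 85 mm) begins 54 mm behind the grasp point. The pads swing forward as they close: fully open they stand 13 mm farther back than shut.
Start: joints at [-57.456, 28.699, -24.465, 88.831, 12.651, 65.22, -12.049], TCP at [195.028, 620.052, 201.51] pointing down, gripper open.
Joint ranges: [-164.97, 164.97], [-17.58, 116.51], [-87.97, 89.64], [11.32, 138.91], [-80.73, 260.73], [10.89, 115.49], [-147.41, 147.41]. Speed limits (degrees/s): [147.25, 147.25, 180, 180, 180, 180, 180].

### API

Orientations are given as a 3x3 rotation matrix whose columns are the frame's x, y, z axes.
In Python, from bench import ctrl gives the robot as it stands.
- The arm moves only by the tool step_arm, never from a script. Its argument "deltas" is a list that holds one entry, the list of rows, each a list of 6 numbers: the shift along the tool's x, y, z scaled (see below), then the turn, a rotation vector about the tool's x, y, z scaled (see below). A call has 1 to 5 rows; each row shifts and turns the commanded pose from where the row before left it, along the tool's axes as they then stand; what a row does not reach is not made up. The controller multiplies each number of a shift by 0.05 m and each number of a turn by 10 degrees. A row lasts 1/8 s, in which the tool goes at most 62.5 mm and 10.7 degrees, less where a joint would pass 70% of its speed; a pose out of reach is approached as far as the arm can. A call with a number of a shift or a turn outside -1 to 1 is refused whole. A call with a gripper value outside its range is refused whole. "grip" is the opening, from -1 (shut) to 1 (fully open), set as the call begins (left out, the last holds). The fingers move at their own pace and stop on an object; the grip force is fixed at half the most. Time passes only in rows, so rows that do not move let the fingers close. It gives the time, the measured TCP pose, the force and the opening at its end, in the units of the state.
- ctrl.sense(): the state, without advancing time (a new reading comes with each control period).
- ctrl.get_image(name): name is "scene" or "top"; returns (picture, depth): 384x512x3 uint8, blue, green, red; 384x512 float32, mm along the optical axis (not along the pixel's ray), 0 where there is no reading.
- ctrl.camera_model(name): a dict with "vfov" (degrees; the focal length in pixels is half the picture's height over the tangent of half this angle, whatever the lens; pixels are square), "cx", "cy" (the principal point, pixels), "k1" (the pictures are not rectified: a ray, as slopes to the right and down, at radius r is drawn at 1 + k1 r^2 times it, then the intrinsics apply), "R" (3x3) and "t" (3): a world point X has camera coordinates R X + t. Camera axes: x right, y down, z forward; pixel columns grow to the right and rows downward; lengths in mm; the calibration is good to about 2 mm. A picture is of the moment at which its call begins. camera_model takes no time and is no camera call.
- ctrl.job_done(): hands the job in, once; it reports no verdict.
Trained networks look in the newest picture that a camera, given by its name, has taken for a name from the list of things; names that differ only in an ending like _2 or _b are one class to them, and where a whole thing is asked for, a point or a joint stands for the part that bears it (a point fixed in the world has none). Each returns a list of dicts, best first, with "conf" (0 to 1); they miss things now and then, are a little off and sometimes report something else, mostly with a low value. They report only what shows in the picture. A call takes as long as a camera call. They do not tell look-alikes from the thing itself.
- ctrl.find_in(camera, target): "at" ([x, y, z] in mm, in the coordinates of the camera as it stood for that picture, good to about 4 mm: the middle of the surface that is visible of it).
The state is a dict: "clock": time; "joint_pos": joint angles; "qd": joint speeds; "tau": joint torques, N m; "tcp_pos": TCP position; "eef_rot": TCP orientation; "force": force on the tool from outside, world axes, zero at the start; "wrist_torque": the same for the moment, N m; "width": finger opening in mm.
Only numpy, scipy, OpenCV 4.12 (cv2) and the standard library are available. Lean on these libraries where they do the work, as an engineer would, in place of code of your own. Each camera call takes 0.05 s, during which the arm holds its last target. There are 200 camera calls.

### The job

Open the touch-latch lid of the tool chest without picking anything up. First slide the little wooden plane completely off the dark lid onto the pale fixed deck beside it, pushing it with the fingers and keeping it flat on its sole; then press the lid down at its brass disc until the catch lets go, and move away so that the lid springs ajar by itself. Finish with the lid standing ajar and the plane lying flat on the deck, and do not disturb the amber jar, the glue bottle or the mug.

Things in the scene. Friction and masses are not known exactly. Their poses are not given: they have to be found in the camera images.
- chest: Wooden tool chest fixed to the bench, 200 x 400 x 100 mm (x, y, z); origin: centre of its underside, z up. Its +y half is covered by the dark lid (y = 2 to 198 mm, hinged at y = 198, free edge at y = 2, top at z = 102.5 mm when shut); its -y half (y = -200 to -4 mm) is the fixed pale deck, top at z = 100 mm, 2.5 mm below the lid top so that things slide across, with an 8 mm high lip at its -y end only.
- lid (a joint): Lid angle, rad: 0 shut, growing as the free edge (mid-chest, next to the deck) rises; -0.035 fully pressed in. Touch latch: pressed 4 to 6 mm at the disc (about 5 to 7 N, then a hard stop) the catch lets go for good; when the finger goes up the spring lifts the lid, within about 1 s, to about 0.35 rad (free edge 67 mm up), where it stays. Latched, it cannot be pried up.
- lid_press (a point): Centre of the flush brass disc (26 mm across) on the top of the 12 mm thick dark walnut lid, half-way along it and 23 mm in from the free edge; the place to press down. It moves with the lid.
- plane_center (a point): Small wooden plane, loose, 0.3 kg, lying on the lid: pale block 110 x 48 x 30 mm (x, y, z), with a slanted steel iron up to 43 mm above the sole and a dark knob 42 mm high near its +x end. The point is at mid-length and mid-width, 20 mm above the sole. Its length lies within 0.2 rad of the chest's x; push it low on its long side.
- jar: Bystander: amber glass jar with brass cap, 42 mm across, 55 mm high, standing on the deck near its +x, -y corner; origin at the centre of its underside. Leave it.
- glue: Bystander: yellow glue bottle, 56 mm across, 150 mm high, standing on the bench to the left of the chest; origin at the centre of its underside. Leave it.
- mug: Bystander: blue mug, 76 mm across and 85 mm high, standing on the bench to the right of the chest; origin at the centre of its underside. Leave it.
- plane: The same plane; origin at the middle of its sole, x along its length, z up.
There are look-alikes about, which are no part of the job. What is shaped like the plane but blue or purple is not meant.

How it is judged:
By the outcome, as a careful person would: the job done as asked, in the order asked, and still so for the second after the job is handed in, with the robot touching nothing.
It also fails if it takes over 45 s, if anything falls off the work surface, if the arm or the gripper's body presses on something with over 40 N, if the wrist force passes 120 N, or if a joint passes its speed limit or range.

## Working session

There is one attempt and no reset: what is moved stays moved. The work goes in short steps, Python scripts to look and compute and a tool call to move; the robot and the scene stay as the last step left them, time stands still between calls to the robot, and variables do not carry over. Pictures are saved under pics/ and viewed, about 8 in all and at most 12, crops included, and the job is handed in when it is done.

Besides the shell and the picture viewer there is one more tool, called after "Request:" by a JSON object that holds its "name" and its "arguments". step_arm: Moves the arm, as the interface text tells. Its arguments: {"type":"object","properties":{"deltas":{"type":"array"},"grip":{"type":"number"}},"required":["deltas"]}

```bash
mkdir -p pics
cat > h.py <<'E'
import numpy as np, cv2
from bench import ctrl
def cam(n):
    m=ctrl.camera_model(n); f=192/np.tan(np.radians(m['vfov'])/2)
    return np.array(m['R']).reshape(3,3),np.array(m['t']),f,m['cx'],m['cy'],m['k1']
def cloud(n,d):
    R,t,f,cx,cy,k=cam(n); h,w=d.shape
    K=np.array([[f,0,cx],[0,f,cy],[0,0,1.]])
    u,v=np.meshgrid(np.arange(w),np.arange(h))
    p=cv2.undistortPoints(np.stack([u,v],-1).reshape(-1,1,2).astype(np.float64),K,np.array([k,0,0,0.])).reshape(h,w,2)
    c=np.dstack([p[...,0]*d,p[...,1]*d,d])
    return (c-t)@R   # R^T (c-t)
def proj(n,X):
    R,t,f,cx,cy,k=cam(n); c=R@np.asarray(X,float)+t; s=c[:2]/c[2]; s=s*(1+k*(s@s)); return f*s+[cx,cy]
def find(n,target):
    R,t=cam(n)[:2]
    return [(round(o['conf'],2),np.round(R.T@(np.array(o['at'])-t)).tolist(),np.round(proj(n,R.T@(np.array(o['at'])-t))).tolist()) for o in ctrl.find_in(n,target)]
E
python3 - <<'E'
from h import *
s=ctrl.sense(); print(s['clock'],s['tcp_pos'],s['eef_rot'],s['force'],s['width'])
ims=[]
for n in ['top','scene']:
    p,d=ctrl.get_image(n); cv2.imwrite(f'pics/{n}0.png',p); np.save(f'{n}0.npy',d)
    for t in ['chest','lid','lid_press','plane_center','jar','glue','mug']: print(n,t,find(n,t)[:4])
E
```

```text
0.0 [194.88089029 619.31009802 200.47455766] [[ 9.53942347e-01 -6.09920351e-04  2.99989379e-01]
 [-2.99989997e-01 -1.84611616e-03  9.53940561e-01]
 [-2.80125216e-05 -9.99998110e-01 -1.94405839e-03]] [-0.0296324   0.00916662 -0.22098094] 85.4846171710502
top chest [(0.57, [563.0, -31.0, 98.0], [253.0, 194.0])]
top lid [(0.68, [570.0, 67.0, 105.0], [220.0, 192.0])]
top lid_press [(0.7, [566.0, 65.0, 102.0], [221.0, 194.0])]
top plane_center [(0.89, [565.0, 84.0, 136.0], [214.0, 193.0]), (0.84, [770.0, 39.0, 28.0], [230.0, 135.0]), (0.81, [650.0, 275.0, 27.0], [158.0, 172.0]), (0.63, [358.0, 77.0, 31.0], [219.0, 262.0])]
top jar [(0.73, [628.0, -184.0, 153.0], [305.0, 169.0])]
top glue [(0.97, [472.0, 363.0, 102.0], [121.0, 226.0])]
top mug [(0.75, [478.0, -428.0, 39.0], [376.0, 221.0])]
scene chest [(0.72, [622.0, -5.0, 102.0], [252.0, 210.0])]
scene lid [(0.74, [598.0, 91.0, 104.0], [291.0, 217.0])]
scene lid_press [(0.59, [597.0, 87.0, 101.0], [290.0, 217.0]), (0.36, [644.0, -175.0, 139.0], [191.0, 183.0])]
scene plane_center [(0.86, [381.0, 243.0, 31.0], [369.0, 201.0]), (0.79, [584.0, 89.0, 134.0], [293.0, 205.0]), (0.78, [357.0, 86.0, 29.0], [322.0, 179.0]), (0.71, [663.0, 277.0, 29.0], [349.0, 284.0])]
scene jar [(0.64, [642.0, -175.0, 141.0], [191.0, 182.0])]
scene glue [(0.93, [499.0, 374.0, 90.0], [412.0, 235.0])]
scene mug [(0.88, [493.0, -410.0, 54.0], [164.0, 149.0])]
```

View pics/top0.png

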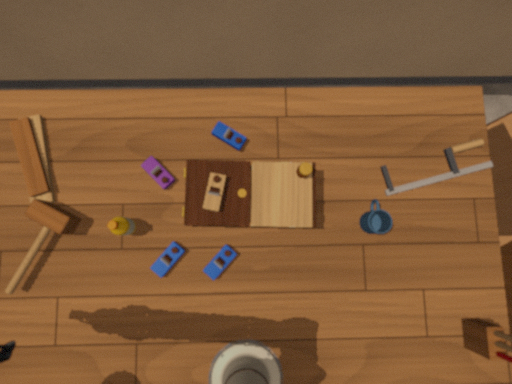

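View pics/scene0.png

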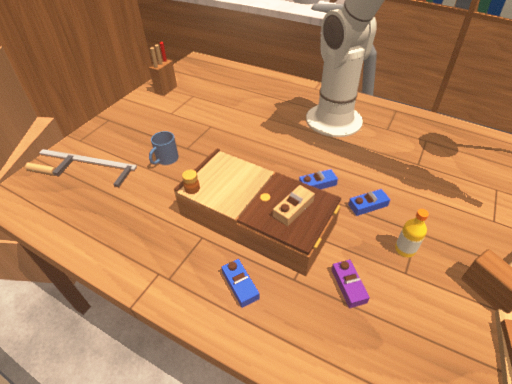

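The top picture shows four blue or purple look-alikes on the bench, at (230,136), (158,172), (168,258) and (220,262). The only pale wooden plane is on the dark lid at (214,193). The disc is at (242,193), the jar at (305,170), the glue at (119,226) and the mug at (376,221). I'll measure the chest and plane, and make one enlarged crop.

Run:
```python
from h import *
for n in ['top','scene']:
    p=cv2.imread(f'pics/{n}0.png'); d=np.load(f'{n}0.npy'); P=cloud(n,d)
    z=P[...,2]; box=(P[...,0]>400)&(P[...,0]<720)&(abs(P[...,1])<260)&(d>0)
    m=box&(z>85)&(z<115)
    q=P[m][:,:2].astype(np.float32); r=cv2.minAreaRect(q); print(n,'chest',r,np.median(z[m]),m.sum()); print(cv2.boxPoints(r).round().tolist())
    m=box&(z>122)&(P[...,1]>-50); m2=m&(z<139); q=P[m][:,:2].astype(np.float32); r=cv2.minAreaRect(q); print('plane',r,np.median(z[m]),np.percentile(z[m],[5,95]),q.mean(0)); print(cv2.boxPoints(r).round().tolist())
    m=box&(z>122)&(P[...,1]<-100); q=P[m]; print('jar',q.min(0),q.max(0),q.mean(0))
    hsv=cv2.cvtColor(p,cv2.COLOR_BGR2HSV); m=box&(z<112)&(z>90)&(hsv[...,1]>150)&(hsv[...,2]>130)&(hsv[...,0]>18)&(hsv[...,0]<35)&(P[...,1]>-60)&(P[...,1]<120)
    q=P[m]; print('disc',m.sum(),q.mean(0) if len(q) else '')
p=cv2.imread('pics/top0.png')[145:245,170:330]; cv2.imwrite('pics/crop1.png',cv2.resize(p,None,fx=5,fy=5,interpolation=cv2.INTER_CUBIC))
```

```text
top chest ((568.2574462890625, -20.07366943359375), (405.3553161621094, 200.68930053710938), 87.936767578125) 102.2018755807812 7642
[[461.0, -219.0], [661.0, -226.0], [676.0, 179.0], [475.0, 186.0]]
plane ((569.9685668945312, 84.61022186279297), (48.20896530151367, 109.19668579101562), 77.55929565429688) 134.2975606965393 [130.25422624 145.671217  ] [569.2586   84.16108]
[[511.0, 73.0], [618.0, 49.0], [628.0, 96.0], [522.0, 120.0]]
jar [ 612.45708395 -202.47642608  122.00095213] [ 649.96373959 -165.69729128  160.91511698] [ 629.3975206  -182.91664919  149.90660309]
disc 47 [568.22916541   2.60300473 104.06720759]
scene chest ((566.7930908203125, -20.733779907226562), (408.5107421875, 203.8477020263672), 88.0494613647461) 103.14466779077813 8122
[[458.0, -221.0], [662.0, -228.0], [676.0, 180.0], [472.0, 187.0]]
plane ((568.9777221679688, 85.17854309082031), (48.67117691040039, 112.92452239990234), 77.7406005859375) 134.75826674355213 [125.49523933 146.09501337] [577.57715  86.90375]
[[509.0, 73.0], [619.0, 49.0], [629.0, 97.0], [519.0, 121.0]]
jar [ 612.17203546 -204.77371046  122.34796542] [ 651.37824259 -164.20550457  159.48762102] [ 636.75237332 -181.01099392  145.99000582]
disc 49 [568.10002388   2.25144778 105.75773959]
```

View pics/crop1.png

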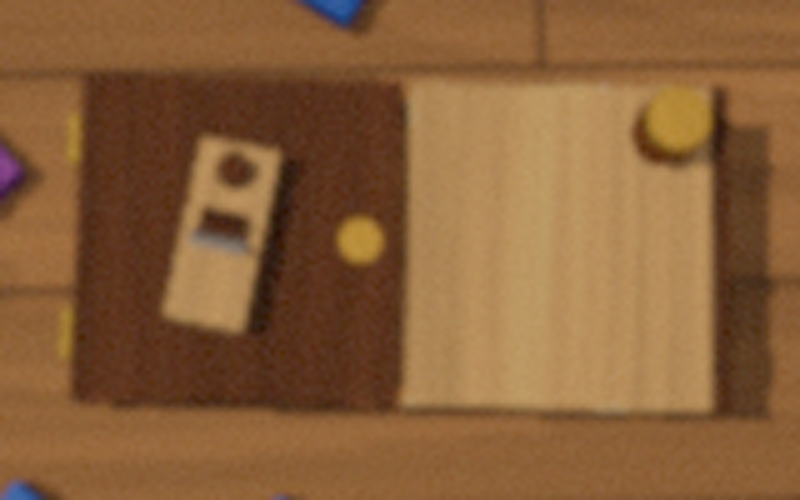

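The wooden plane on the dark lid is the one meant: it is pale, with a knob and iron, and the others are blue or purple. It is centred at (569.5, 85) with yaw −12.5°. The chest is at (567.5, −20) with yaw −2°, and the disc is at about (568, 3.5). The plan is to push with part-open fingers lined up with the plane, along tool +x. I'll rotate first.

Request:
{"name": "step_arm", "arguments": {"deltas": [[[0,-0.2,0,0,1,0],[0,0,0,0,1,0],[0,0,0,0,1,0],[0,0,0,0,1,0],[0,0,0,0,1,0]]], "grip": 0.3}}

```text
clock: 1.42
tcp_pos: [195.0, 620.0, 211.5]
eef_rot: [[0.378, -0.0, 0.926], [-0.926, 0.0, 0.378], [-0.0, -1.0, -0.0]]
force: [0.8, -1.2, -0.0]
width: 55.9
```

Request:
{"name": "step_arm", "arguments": {"deltas": [[[0,0,0,0,1,0],[0,0,0,0,1,0],[0,0,0,0,1,0],[0,0,0,0,0.5,0],[0,0,0,0,0,0]]]}}

```text
clock: 2.05
tcp_pos: [194.8, 620.1, 211.5]
eef_rot: [[-0.215, 0.0, 0.977], [-0.977, 0.0, -0.215], [-0.0, -1.0, 0.0]]
force: [0.4, -0.5, -0.4]
width: 55.6
```

```bash
cat > go.py <<'E'
import sys
from h import *
s=ctrl.sense(); R=np.array(s['eef_rot']); p=np.array(s['tcp_pos'])
print(s['clock'],p.round(1),'zang',np.degrees(np.arctan2(R[1,2],R[0,2])).round(2),'w',s['width'],'F',np.round(s['force'],1),'ydown',R[:,1].round(3))
if len(sys.argv)>3: print('need units',(R.T@(np.array(sys.argv[1:4],float)-p)/50).round(3))
E
python3 go.py 582 140 210
```

```text
2.05 [194.8 620.1 211.5] zang -12.39 w 55.62480983831049 F [ 0.4 -0.5 -0.4] ydown [ 0.  0. -1.]
need units [7.716 0.031 9.624]
```

Request:
{"name": "step_arm", "arguments": {"deltas": [[[0.5,0,0.7,0,0,0],[0.64,0,0.8,0,0,0],[0.64,0,0.8,0,0,0],[0.64,0,0.8,0,0,0],[0.64,0,0.8,0,0,0]]]}}

```text
clock: 2.68
tcp_pos: [353.4, 427.3, 211.7]
eef_rot: [[-0.213, 0.0, 0.977], [-0.977, 0.001, -0.213], [-0.001, -1.0, 0.0]]
force: [0.4, 0.4, -1.0]
width: 55.7
```

Request:
{"name": "step_arm", "arguments": {"deltas": [[[0.64,0,0.8,0,0,0],[0.64,0,0.8,0,0,0],[0.64,0,0.8,0,0,0],[0.64,0,0.8,0,0,0],[0.64,0,0.8,0,0,0]]]}}

```text
clock: 3.3
tcp_pos: [514.1, 227.9, 211.8]
eef_rot: [[-0.213, 0.0, 0.977], [-0.977, 0.0, -0.213], [-0.0, -1.0, 0.0]]
force: [0.3, 0.3, -0.2]
width: 55.6
```

```bash
python3 go.py 582 140 150
```

```text
3.3 [514.1 227.9 211.8] zang -12.32 w 55.60523686895355 F [ 0.3  0.3 -0.2] ydown [ 0.  0. -1.]
need units [1.43  1.235 1.701]
```

Request:
{"name": "step_arm", "arguments": {"deltas": [[[0.6,0,0.7,0,0,0],[0.6,0,0.7,0,0,0],[0,0.6,0,0,0,0],[0,0.6,0,0,0,0],[0,0,0,0,0,0]]]}}

```text
clock: 3.92
tcp_pos: [566.4, 154.9, 149.2]
eef_rot: [[-0.214, -0.005, 0.977], [-0.977, -0.002, -0.214], [0.003, -1.0, -0.005]]
force: [-0.1, -0.2, 1.0]
width: 55.3
```

```bash
python3 go.py 582 141 107
python3 - <<'E'
from h import *
p,d=ctrl.get_image('scene'); cv2.imwrite('pics/s2.png',cv2.resize(p[110:270,180:380],None,fx=4,fy=4,interpolation=cv2.INTER_CUBIC))
E
```

```text
3.925 [566.4 154.9 149.2] zang -12.37 w 55.33311606898122 F [-0.1 -0.2  1. ] ydown [-0.005 -0.002 -1.   ]
need units [0.202 0.842 0.367]
```

View pics/s2.png

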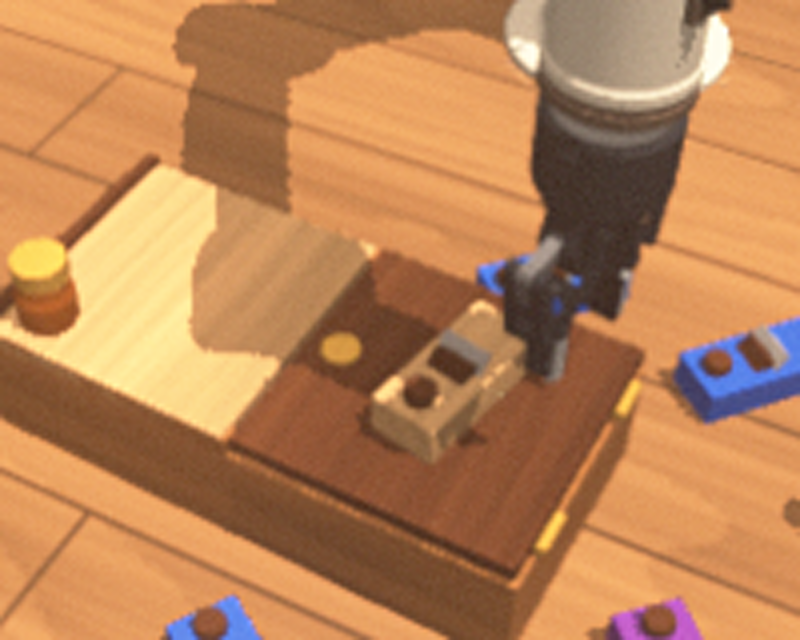

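The crop shows the fingers above the lid at (545,350), on the hinge side of the plane and clear of it. I'll go down and make contact.

Request:
{"name": "step_arm", "arguments": {"deltas": [[[0.05,0.2,0.35,0,0,0],[0,0.3,0,0,0,0],[0,0.25,0,0,0,0],[0,0.1,0,0,0,0],[0,0,0,0,0,0]]]}}

```text
clock: 4.6
tcp_pos: [584.5, 149.4, 108.4]
eef_rot: [[-0.215, -0.001, 0.977], [-0.977, -0.0, -0.215], [0.001, -1.0, -0.001]]
force: [0.2, 0.5, -0.5]
width: 55.6
```

```bash
python3 go.py 582 141 107
```

```text
4.6 [584.5 149.4 108.4] zang -12.44 w 55.640920507047845 F [ 0.2  0.5 -0.5] ydown [-0.001 -0.    -1.   ]
need units [ 0.174  0.027 -0.013]
```

Request:
{"name": "step_arm", "arguments": {"deltas": [[[0.25,0,0,0,0,0],[0.25,0,0,0,0,0],[0.15,0,0,0,0,0],[0.15,0,0,0,0,0],[0.15,0,0,0,0,0]]]}}

```text
clock: 5.22
tcp_pos: [574.9, 102.7, 109.2]
eef_rot: [[-0.216, 0.0, 0.976], [-0.976, 0.0, -0.216], [-0.001, -1.0, 0.0]]
force: [0.5, 1.7, 1.1]
width: 55.5
```

Request:
{"name": "step_arm", "arguments": {"deltas": [[[0.2,0,0,0,0,0],[0.2,0,0,0,0,0],[0.2,0,0,0,0,0],[0.2,0,0,0,0,0],[0.2,0,0,0,0,0]]]}}

```text
clock: 5.85
tcp_pos: [564.0, 53.7, 109.1]
eef_rot: [[-0.216, 0.0, 0.976], [-0.976, 0.0, -0.216], [-0.0, -1.0, 0.0]]
force: [0.9, 2.8, 2.0]
width: 55.7
```

```bash
python3 go.py 582 141 107
python3 - <<'E'
from h import *
p,d=ctrl.get_image('scene'); cv2.imwrite('pics/s3.png',cv2.resize(p[110:270,170:370],None,fx=4,fy=4,interpolation=cv2.INTER_CUBIC))
E
```

```text
5.85 [564.   53.7 109.1] zang -12.45 w 55.68451857382193 F [0.9 2.8 2. ] ydown [ 0.  0. -1.]
need units [-1.782  0.043 -0.024]
```

View pics/s3.png

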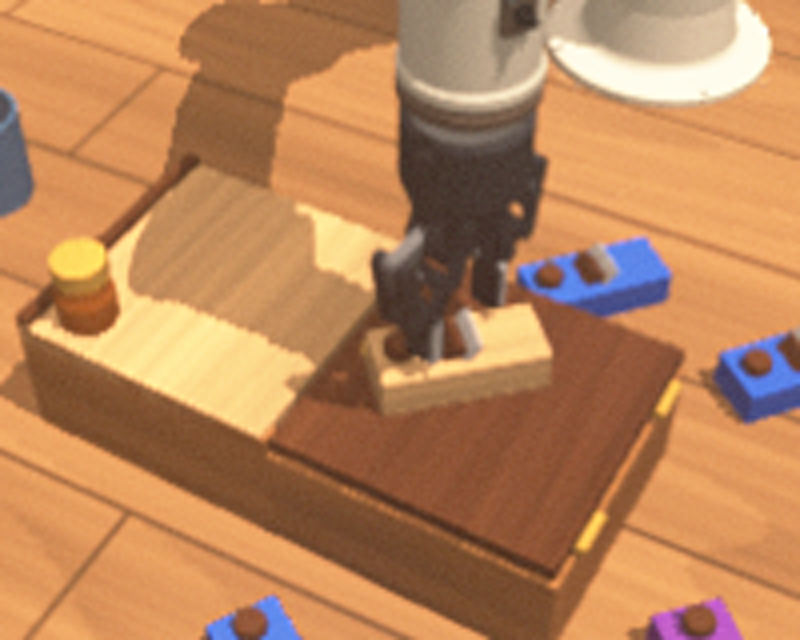

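The push turned the plane: its knob end is at (400,345) and it lies askew to the fingers. I'll stop, lift clear and remeasure.

Request:
{"name": "step_arm", "arguments": {"deltas": [[[-0.3,0,0,0,0,0],[-0.2,-0.3,0,0,0,0],[0,-0.8,0,0,0,0],[-0.5,-0.8,0,0,0,0],[-1,-0.5,0,0,0,0]]]}}

```text
clock: 6.52
tcp_pos: [587.1, 150.9, 232.5]
eef_rot: [[-0.22, 0.003, 0.976], [-0.976, -0.001, -0.22], [-0.0, -1.0, 0.003]]
force: [0.6, 0.8, -0.4]
width: 55.8
```

Request:
{"name": "step_arm", "arguments": {"deltas": [[[-1,0,0,0,0,0],[-0.5,0,0,0,0,0],[0,0,0,0,0,0]]]}}

```text
clock: 6.9
tcp_pos: [600.9, 228.0, 228.5]
eef_rot: [[-0.211, -0.001, 0.977], [-0.977, 0.0, -0.211], [0.0, -1.0, -0.001]]
force: [-0.4, 0.3, -1.2]
width: 55.6
```

```bash
python3 go.py
cat > pl.py <<'E'
from h import *
import sys
a=sys.argv[1]
for n in ['top','scene']:
    p,d=ctrl.get_image(n); P=cloud(n,d); z=P[...,2]
    if n=='top': cv2.imwrite(f'pics/{a}.png',cv2.resize(p[140:240,170:330],None,fx=5,fy=5,interpolation=cv2.INTER_CUBIC))
    m=(d>0)&(P[...,0]>460)&(P[...,0]<675)&(P[...,1]>-150)&(P[...,1]<175)&(z>116)&(z<150)
    c,l,st,_=cv2.connectedComponentsWithStats(m.astype(np.uint8))
    for i in range(1,c):
        if st[i,4]>100:
            r=cv2.minAreaRect(P[l==i][:,:2].astype(np.float32)); print(n,st[i,4],np.round(r[0],1),np.round(r[1],1),round(r[2],1),cv2.boxPoints(r).round().tolist())
    hsv=cv2.cvtColor(p,cv2.COLOR_BGR2HSV)
    m=(d>0)&(P[...,0]>460)&(P[...,0]<675)&(abs(P[...,1]+20)<200)&(z>70)&(z<200)
    cx=P[...,1]+20.4; lid=m&(cx>20)&(cx<40)&(z<112)
    print('edge lid z',np.median(z[lid]))
    j=(d>0)&(P[...,0]>590)&(P[...,0]<670)&(P[...,1]<-150)&(P[...,1]>-220)&(z>120); print('jar',P[j].mean(0).round(1))
E
python3 pl.py t4
```

```text
6.9 [600.9 228.  228.5] zang -12.19 w 55.631426726758995 F [-0.4  0.3 -1.2] ydown [-0.001  0.    -1.   ]
top 611 [565.9  54. ] [ 49.1 109.5] 39.7 [[512.0, 80.0], [582.0, -4.0], [620.0, 28.0], [550.0, 112.0]]
edge lid z 104.10635366021704
jar [ 629.3 -182.9  149.6]
scene 823 [565.3  54.2] [ 50.7 110.2] 39.5 [[511.0, 81.0], [581.0, -4.0], [620.0, 28.0], [550.0, 113.0]]
edge lid z 104.6411346084688
jar [ 637.2 -180.9  145.1]
```

View pics/t4.png

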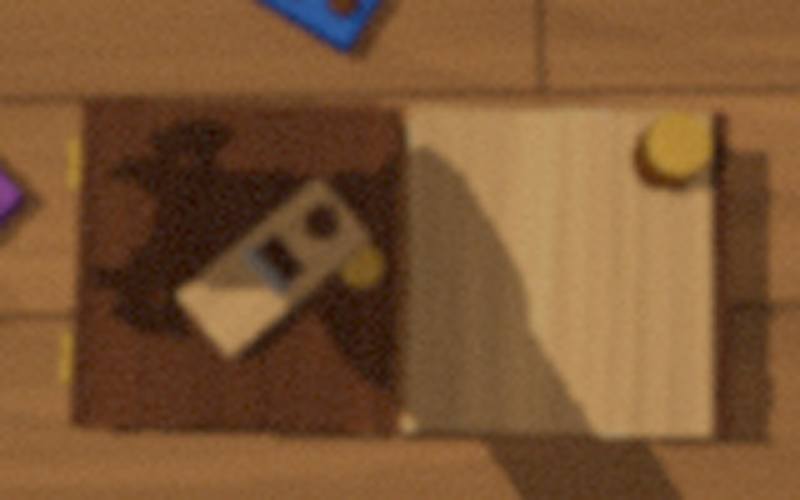

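Run:
```python
from h import *
for X in [[512,80,132],[582,-4,132],[620,28,132],[550,112,132],[620,28,103],[591,48,109],[537,60,109],[591,48,132],[537,60,132]]:
    print(X,((proj('scene',X)-[170,110])*4).round())
s=ctrl.sense(); T=np.array(s['tcp_pos']); R=np.array(s['eef_rot'])
for n in ['scene','top']:
    p,d=ctrl.get_image(n); P=cloud(n,d); L=(P-T)@R
    m=(d>0)&(abs(L[...,0])<70)&(abs(L[...,2])<80)&(L[...,1]>-120)&(L[...,1]<40)
    q=L[m]; print(n,len(q))
    for y0 in range(-120,40,8):
        a=q[(q[:,1]>=y0)&(q[:,1]<y0+8)]
        if len(a)>3: print(y0,len(a),'x',a[:,0].min().round(),a[:,0].max().round(),'z',a[:,2].min().round(),a[:,2].max().round())
    if n=='scene': cv2.imwrite('pics/s5.png',cv2.resize(p[70:270,220:420],None,fx=3,fy=3,interpolation=cv2.INTER_CUBIC)); print((proj('scene',T)-[220,70])*3)
```

```text
[512, 80, 132] [527. 303.]
[582, -4, 132] [361. 328.]
[620, 28, 132] [377. 386.]
[550, 112, 132] [549. 359.]
[620, 28, 103] [377. 417.]
[591, 48, 109] [427. 391.]
[537, 60, 109] [481. 342.]
[591, 48, 132] [428. 366.]
[537, 60, 132] [482. 318.]
scene 641
-120 92 x -16.0 18.0 z -25.0 66.0
-112 89 x -16.0 19.0 z -28.0 65.0
-104 81 x -16.0 12.0 z -57.0 64.0
-96 85 x -12.0 11.0 z -59.0 62.0
-88 62 x -13.0 13.0 z -61.0 61.0
-80 20 x -12.0 -1.0 z -40.0 42.0
-72 36 x -10.0 4.0 z -33.0 42.0
-64 54 x -10.0 13.0 z -33.0 43.0
-56 56 x -9.0 14.0 z -33.0 43.0
-48 45 x -9.0 14.0 z -33.0 42.0
-40 21 x -8.0 10.0 z -29.0 37.0
[391.12230611 397.57926918]
top 160
-120 12 x 8.0 19.0 z -26.0 65.0
-112 26 x 5.0 19.0 z -31.0 64.0
-104 23 x 2.0 19.0 z -34.0 60.0
-96 29 x -4.0 16.0 z -52.0 60.0
-88 35 x 1.0 16.0 z -53.0 59.0
-80 4 x 8.0 14.0 z -40.0 50.0
-72 6 x 9.0 13.0 z -39.0 34.0
-64 4 x 12.0 13.0 z -33.0 34.0
-56 9 x 6.0 13.0 z -40.0 32.0
-48 10 x 9.0 13.0 z -39.0 41.0
```

View pics/s5.png

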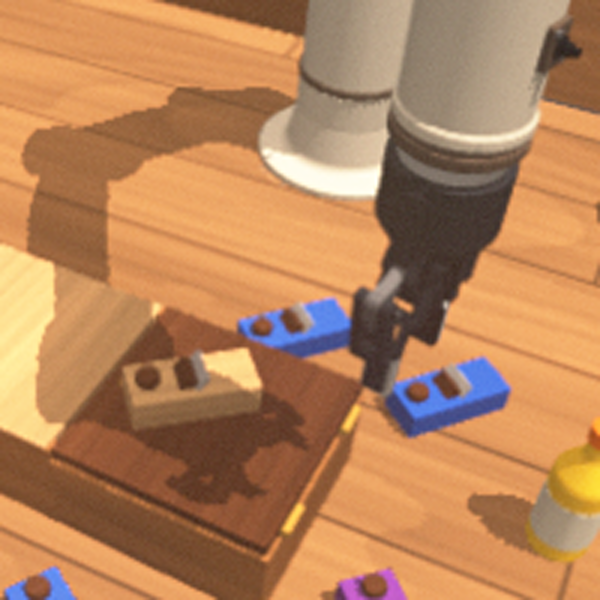

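Run:
```python
from h import *
s=ctrl.sense(); T=np.array(s['tcp_pos']); R=np.array(s['eef_rot']); print(T)
for k in [0,10,20,30,35,40]: 
  print(k,[((proj('scene',T+R@np.array([x,-k,z]))-[220,70])*3).round().tolist() for x,z in [(0,28),(11,35),(-11,35),(0,-28)]])
p,d=ctrl.get_image('scene'); P=cloud('scene',d); L=(P-T)@R
m=(d>0)&(abs(L[...,0])<30)&(L[...,2]>10)&(L[...,2]<70)&(L[...,1]>-60)&(L[...,1]<30)
v,u=np.nonzero(m); o=np.argsort(-L[m][:,1])[:14]
for i in o: print((u[i]-220)*3,(v[i]-70)*3,L[v[i],u[i]].round(1))
```

```text
[601.93297666 222.4151634  228.7720655 ]
0 [[368.0, 420.0], [349.0, 418.0], [377.0, 434.0], [410.0, 375.0]]
10 [[371.0, 410.0], [351.0, 408.0], [379.0, 424.0], [413.0, 365.0]]
20 [[373.0, 400.0], [354.0, 398.0], [382.0, 414.0], [415.0, 356.0]]
30 [[376.0, 390.0], [356.0, 388.0], [384.0, 404.0], [418.0, 345.0]]
35 [[377.0, 385.0], [357.0, 383.0], [386.0, 399.0], [419.0, 340.0]]
40 [[378.0, 380.0], [358.0, 378.0], [387.0, 394.0], [421.0, 335.0]]
360 384 [  8.9 -35.5  34.8]
381 393 [ -6.  -35.7  32.8]
378 393 [ -4.6 -36.   34.3]
366 387 [  4.  -36.8  35.6]
372 390 [ -0.9 -37.9  36.3]
378 390 [ -4.4 -39.2  34.9]
381 390 [ -6.3 -40.3  34.6]
357 381 [  9.3 -42.2  39.8]
384 390 [ -8.5 -42.3  35.2]
381 387 [ -5.8 -42.9  34.7]
387 387 [ -8.9 -43.1  32.4]
375 390 [ -4.3 -43.1  39.8]
363 384 [  4.5 -43.2  40.4]
369 387 [ -0.1 -43.7  40.5]
```

Both the depth and the pixels put the real fingertips about 35 mm above the reported TCP at this opening. At TCP z 109 the tips were therefore skimming over the plane's block and hooking the knob, which explains the twist. From here I'll trust the picture and command about z 75. The next push uses chest-aligned fingers, with the −x finger on the near end of the long side to turn the plane square.

Request:
{"name": "step_arm", "arguments": {"deltas": [[[0.5,0.1,0.4,0,-0.5,0],[0.5,0.5,0.3,0,-0.5,0],[0.3,0.5,0,0,0,0],[0,0,0,0,0,0]]]}}

```text
clock: 7.65
tcp_pos: [625.5, 150.4, 171.9]
eef_rot: [[-0.048, -0.005, 0.999], [-0.999, -0.003, -0.048], [0.003, -1.0, -0.004]]
force: [-0.5, 0.2, 0.3]
width: 55.9
```

```bash
python3 go.py 625 140 120
```

```text
7.65 [625.5 150.4 171.9] zang -2.75 w 55.92481239563898 F [-0.5  0.2  0.3] ydown [-0.005 -0.003 -1.   ]
need units [0.206 1.039 0.005]
```

Request:
{"name": "step_arm", "arguments": {"deltas": [[[0.15,0.5,0,0,0,0],[0,0.5,0,0,0,0],[0,0.4,0,0,0,0],[0,0,0,0,0,0]]]}}

```text
clock: 8.15
tcp_pos: [625.5, 147.5, 102.9]
eef_rot: [[-0.042, -0.003, 0.999], [-0.999, -0.0, -0.042], [0.0, -1.0, -0.003]]
force: [-0.3, 0.1, 0.4]
width: 55.5
```

```bash
python3 go.py 625 140 75
cat > tip.py <<'E'
from h import *
s=ctrl.sense(); T=np.array(s['tcp_pos']); R=np.array(s['eef_rot'])
for n in ['scene']:
    p,d=ctrl.get_image(n); P=cloud(n,d); L=(P-T)@R
    m=(d>0)&(abs(L[...,0])<14)&(L[...,2]>20)&(L[...,2]<46)&(L[...,1]>-60)&(P[...,2]>109)
    q=np.sort(L[m][:,1])[::-1][:12]; print('tip L.y',q.round(1), 'world z',np.sort(P[m][:,2])[:8].round(1))
E
python3 tip.py
```

```text
8.15 [625.5 147.5 102.9] zang -2.43 w 55.54927001704438 F [-0.3  0.1  0.4] ydown [-0.003 -0.    -1.   ]
need units [ 0.149  0.558 -0.003]
tip L.y [-34.9 -38.3 -38.8 -40.5 -41.  -41.7 -42.9 -43.2 -43.4 -43.8 -44.2 -44.6] world z [137.7 141.1 141.6 143.3 143.8 144.5 145.8 146. ]
```

Request:
{"name": "step_arm", "arguments": {"deltas": [[[0,0.3,0,0,0,0],[0,0.2,0,0,0,0],[0,0,0,0,0,0]]]}}

```text
clock: 8.57
tcp_pos: [625.7, 146.8, 77.8]
eef_rot: [[-0.043, -0.002, 0.999], [-0.999, -0.001, -0.043], [0.001, -1.0, -0.002]]
force: [0.0, 0.3, 0.3]
width: 55.0
```

```bash
python3 go.py 625 140 75
python3 - <<'E'
from h import *
p,d=ctrl.get_image('scene'); cv2.imwrite('pics/s6.png',cv2.resize(p[130:270,180:370],None,fx=4,fy=4,interpolation=cv2.INTER_CUBIC))
E
```

```text
8.575 [625.7 146.8  77.8] zang -2.46 w 55.028387490196515 F [0.  0.3 0.3] ydown [-0.002 -0.001 -1.   ]
need units [ 0.137  0.055 -0.007]
```

View pics/s6.png

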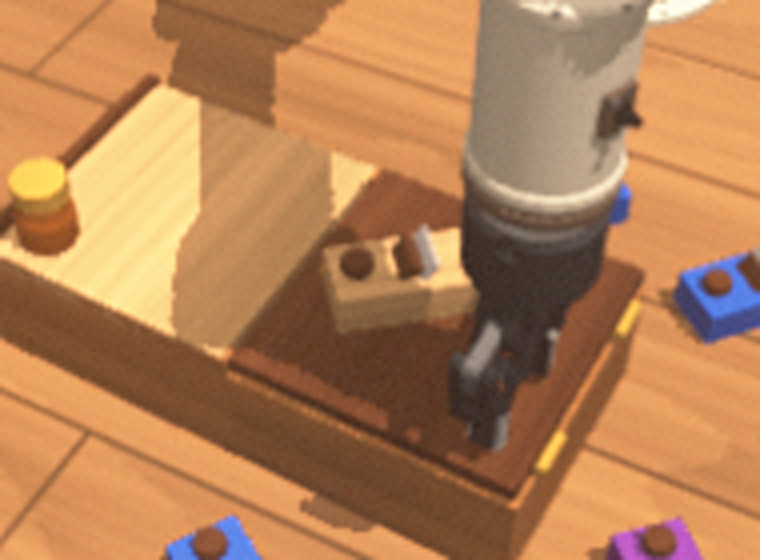

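The fingertips at (490,445) are now just above the lid, behind the plane, with no force. I'll push the near end diagonally.

Request:
{"name": "step_arm", "arguments": {"deltas": [[[0.2,0,-0.17,0,0,0],[0.2,0,-0.17,0,0,0],[0.2,0,-0.17,0,0,0],[0.2,0,-0.17,0,0,0],[0.2,0,-0.17,0,0,0]]]}}

```text
clock: 9.25
tcp_pos: [581.6, 98.6, 79.3]
eef_rot: [[-0.043, 0.001, 0.999], [-0.999, 0.001, -0.043], [-0.001, -1.0, 0.001]]
force: [0.6, 0.7, 0.4]
width: 55.7
```

```bash
python3 go.py; python3 pl.py t7
```

```text
9.25 [581.6  98.6  79.3] zang -2.46 w 55.7198604262823 F [0.6 0.7 0.4] ydown [ 0.001  0.001 -1.   ]
top 427 [567.   39.9] [48.4 98.3] 50.7 [[514.0, 52.0], [590.0, -10.0], [620.0, 27.0], [544.0, 90.0]]
edge lid z 103.92594250327417
jar [ 629.2 -183.1  149.6]
scene 476 [571.2  35.4] [50.2 86.1] 52.8 [[522.0, 41.0], [590.0, -11.0], [621.0, 29.0], [552.0, 81.0]]
edge lid z 104.63818629968799
jar [ 637.  -180.7  144.7]
```

The plane is turning back, from −50° to −39°. I'll continue.

Request:
{"name": "step_arm", "arguments": {"deltas": [[[0.2,0,-0.17,0,0,0],[0.2,0,-0.17,0,0,0],[0.2,0,-0.15,0,0,0],[0.2,0,-0.05,0,0,0]]]}}

```text
clock: 9.85
tcp_pos: [552.5, 59.7, 79.1]
eef_rot: [[-0.043, -0.001, 0.999], [-0.999, 0.0, -0.043], [-0.0, -1.0, -0.001]]
force: [0.2, 2.9, 1.7]
width: 55.0
```

```bash
python3 go.py; python3 pl.py t8
python3 - <<'E'
from h import *
p,d=ctrl.get_image('scene'); cv2.imwrite('pics/s8.png',cv2.resize(p[130:270,180:370],None,fx=4,fy=4,interpolation=cv2.INTER_CUBIC))
E
```

```text
9.85 [552.5  59.7  79.1] zang -2.46 w 55.00851111900266 F [0.2 2.9 1.7] ydown [-0.001  0.    -1.   ]
top 106 [556.8   2.4] [13.1 98.8] 82.8 [[507.0, 2.0], [605.0, -10.0], [607.0, 3.0], [509.0, 15.0]]
edge lid z 104.28887705655166
jar [ 629.1 -182.9  149.3]
scene 432 [561.7  32. ] [ 74.4 102.4] 82.0 [[506.0, 2.0], [607.0, -12.0], [618.0, 62.0], [516.0, 76.0]]
edge lid z 104.37358505285805
jar [ 637.  -180.9  145.1]
```

View pics/s8.png

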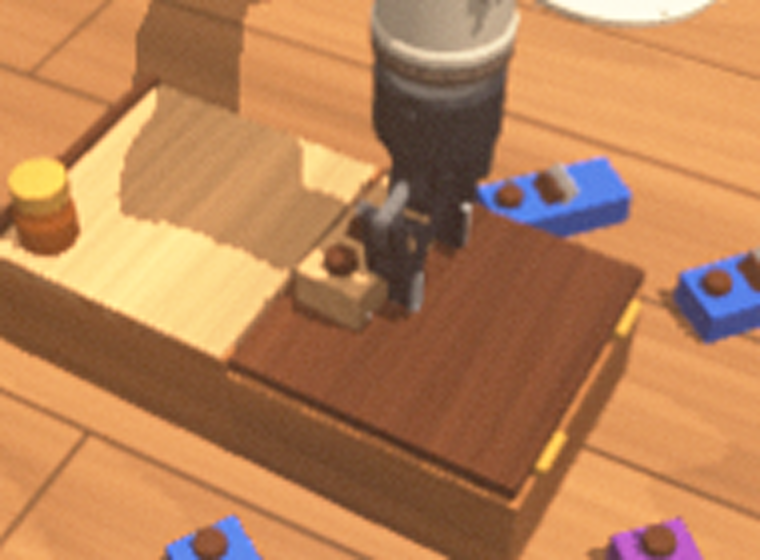

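The fingers now bear on the plane's long side and its front edge is at yaw −7°, nearly square. I'll push straight onto the deck.

Request:
{"name": "step_arm", "arguments": {"deltas": [[[0.2,0,0,0,0,0],[0.2,0,0,0,0,0],[0.2,0,0,0,0,0],[0.2,0,0,0,0,0],[0.2,0,0,0,0,0]]]}}

```text
clock: 10.62
tcp_pos: [551.4, 9.6, 79.1]
eef_rot: [[-0.043, 0.0, 0.999], [-0.999, 0.0, -0.043], [-0.0, -1.0, 0.0]]
force: [0.2, 2.4, 2.2]
width: 55.4
```

```bash
python3 go.py; python3 pl.py t9
```

```text
10.625 [551.4   9.6  79.1] zang -2.46 w 55.36731163461869 F [0.2 2.4 2.2] ydown [ 0.  0. -1.]
edge lid z nan
jar [ 629.2 -182.9  149.7]
scene 343 [589.6 -28.7] [77.9 53.9] 65.0 [[549.0, -53.0], [598.0, -75.0], [631.0, -5.0], [582.0, 18.0]]
edge lid z 104.68803926274185
jar [ 637.1 -180.8  145. ]
  return _methods._mean(a, axis=axis, dtype=dtype,
  ret = ret.dtype.type(ret / rcount)
```

Request:
{"name": "step_arm", "arguments": {"deltas": [[[0.2,0,0,0,0,0],[0.2,0,0,0,0,0],[0.2,0,0,0,0,0],[0.2,0,0,0,0,0],[0.2,0,0,0,0,0]]]}}

```text
clock: 11.35
tcp_pos: [548.9, -40.6, 78.9]
eef_rot: [[-0.043, -0.0, 0.999], [-0.999, -0.0, -0.043], [0.0, -1.0, -0.0]]
force: [0.5, 1.5, -0.6]
width: 55.8
```

Request:
{"name": "step_arm", "arguments": {"deltas": [[[0.1,0,0,0,0,0],[0.05,0,0,0,0,0],[-0.3,0,0,0,0,0],[-0.3,0,0,0,0,0],[0,-0.5,0,0,0,0]]]}}

```text
clock: 11.98
tcp_pos: [548.3, -13.7, 102.5]
eef_rot: [[-0.039, -0.004, 0.999], [-0.999, 0.001, -0.039], [-0.001, -1.0, -0.004]]
force: [0.5, -0.9, -0.6]
width: 55.9
```

Request:
{"name": "step_arm", "arguments": {"deltas": [[[0,-1,0,0,0,0],[-0.8,-0.9,0,0,0,0],[-1,0,0,0,0,0],[-1,0,0,0,0,0],[-0.8,0,0,0,0,0]]], "grip": -1}}

```text
clock: 12.6
tcp_pos: [557.0, 166.9, 199.4]
eef_rot: [[-0.039, 0.001, 0.999], [-0.999, 0.001, -0.039], [-0.001, -1.0, 0.0]]
force: [0.6, 0.7, 0.1]
width: -0.3
```

```bash
python3 go.py; python3 pl.py t10
```

```text
12.6 [557.  166.9 199.4] zang -2.26 w -0.2519913582207678 F [0.6 0.7 0.1] ydown [ 0.001  0.001 -1.   ]
top 601 [551.1 -84.5] [ 48.2 107.9] 88.4 [[496.0, -107.0], [604.0, -110.0], [606.0, -62.0], [498.0, -59.0]]
edge lid z 104.12943809524151
jar [ 629.2 -183.   149.5]
scene 660 [551.9 -83.6] [ 49.7 112. ] 86.6 [[494.0, -105.0], [606.0, -112.0], [609.0, -62.0], [497.0, -55.0]]
edge lid z 104.80902747119981
jar [ 637.1 -180.8  145.3]
```

View pics/t10.png

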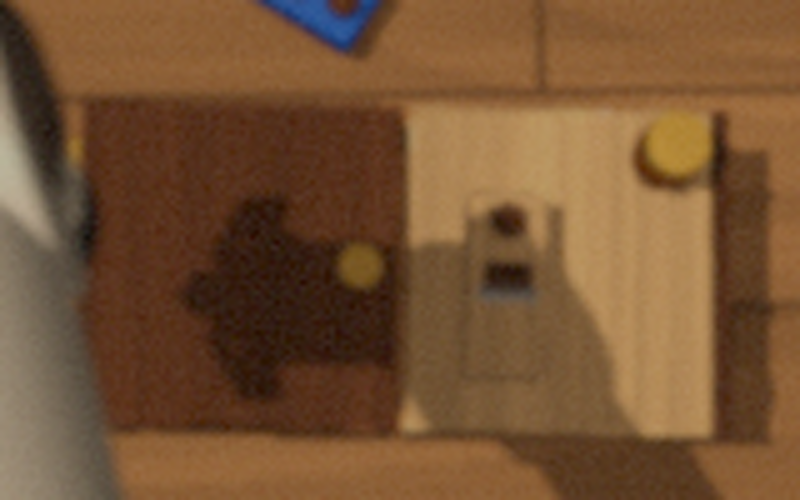

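The plane lies square on the deck at (507,285), about 31 mm clear of the seam, and the jar has not moved. The lid is still shut, with the disc at (360,265). I'll take the shut fingers above the disc.

```bash
python3 go.py 568.4 4 140
```

```text
12.7 [556.2 171.4 199. ] zang -1.85 w 0.08348476646087444 F [-0.5 -0.2  0.1] ydown [-0.     0.004 -1.   ]
need units [3.343 1.168 0.352]
```

Request:
{"name": "step_arm", "arguments": {"deltas": [[[0.8,0,0.1,0,0,0],[0.9,0,0.1,0,0,0],[0.9,0.3,0.15,0,0,0],[0.7,0.7,0,0,0,0],[0,0.2,0,0,0,0]]]}}

```text
clock: 13.32
tcp_pos: [566.1, -6.8, 136.9]
eef_rot: [[-0.048, -0.004, 0.999], [-0.999, -0.002, -0.048], [0.002, -1.0, -0.004]]
force: [0.2, 0.1, 0.1]
width: 0.1
```

Request:
{"name": "step_arm", "arguments": {"deltas": [[[0,0,0,0,0,0]]]}}

```text
clock: 13.45
tcp_pos: [567.5, -1.7, 138.3]
eef_rot: [[-0.042, -0.002, 0.999], [-0.999, 0.001, -0.042], [-0.001, -1.0, -0.002]]
force: [0.2, 0.7, 0.4]
width: 0.4
```

```bash
python3 go.py 568.4 4 100;  python3 - <<'E'
from h import *
s=ctrl.sense(); T=np.array(s['tcp_pos']); R=np.array(s['eef_rot'])
p,d=ctrl.get_image('scene'); P=cloud('scene',d); L=(P-T)@R
m=(d>0)&(abs(L[...,0])<16)&(abs(L[...,2])<30)&(L[...,1]>-60)&(P[...,2]>112)
q=L[m]; o=np.argsort(-q[:,1])[:12]; print(q[o].round(1)); print(P[m][o][:,2].round(1))
E
```

```text
13.45 [567.5  -1.7 138.3] zang -2.4 w 0.3999555591311635 F [0.2 0.7 0.4] ydown [-0.002  0.001 -1.   ]
need units [-0.115  0.766  0.015]
[[ -4.4 -31.8   5.5]
 [ -8.1 -34.7   6.8]
 [ -9.5 -35.5  -5.4]
 [ -9.  -35.8   3.5]
 [ -7.2 -36.5   5.4]
 [ -5.6 -37.4   7.5]
 [  4.6 -37.5   9.5]
 [ -8.9 -37.8  -6.4]
 [ -1.7 -38.   10.5]
 [-10.5 -38.    1.3]
 [ -9.  -38.6  -1.3]
 [ -7.  -39.4   5. ]]
[170.1 172.9 173.8 174.  174.8 175.7 175.8 176.1 176.3 176.3 176.9 177.7]
```

Request:
{"name": "step_arm", "arguments": {"deltas": [[[-0.1,0.4,0,0,0,0],[0,0.4,0,0,0,0],[0,0.3,0,0,0,0],[0,0,0,0,0,0]]]}}

```text
clock: 14.0
tcp_pos: [567.8, 2.9, 83.5]
eef_rot: [[-0.041, -0.001, 0.999], [-0.999, 0.0, -0.041], [-0.0, -1.0, -0.001]]
force: [0.1, -0.0, 0.1]
width: 0.1
```

Request:
{"name": "step_arm", "arguments": {"deltas": [[[0,0.06,0,0,0,0],[0,0.04,0,0,0,0],[0,0,0,0,0,0]]]}}

```text
clock: 14.38
tcp_pos: [568.6, 1.8, 79.3]
eef_rot: [[-0.043, 0.0, 0.999], [-0.999, 0.0, -0.043], [-0.0, -1.0, 0.0]]
force: [-0.4, -0.3, 0.2]
width: 0.1
```

```bash
python3 go.py 568.4 4 70;  python3 - <<'E'
from h import *
p,d=ctrl.get_image('scene'); cv2.imwrite('pics/s11.png',cv2.resize(p[130:270,180:370],None,fx=4,fy=4,interpolation=cv2.INTER_CUBIC))
E
```

```text
14.375 [568.6   1.8  79.3] zang -2.48 w 0.09741067335669414 F [-0.4 -0.3  0.2] ydown [ 0.  0. -1.]
need units [-0.044  0.186 -0.005]
```

View pics/s11.png

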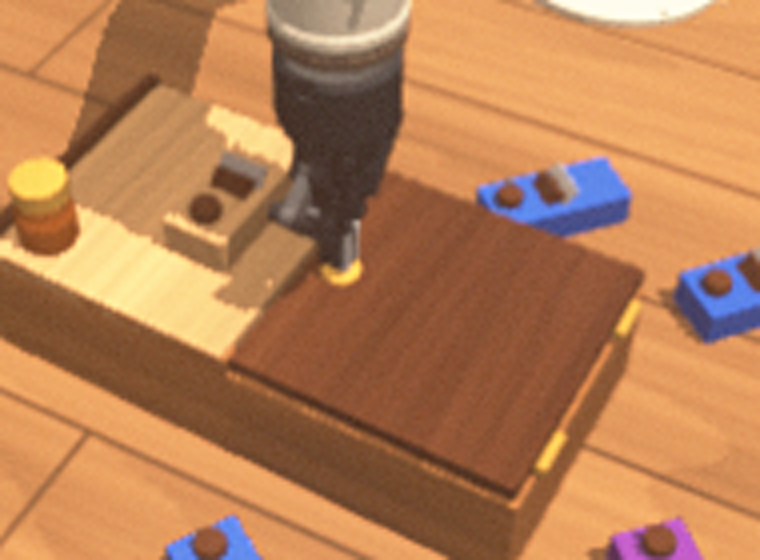

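The tip is right over the disc at (342,268). I'll press in small steps and watch the force.

Request:
{"name": "step_arm", "arguments": {"deltas": [[[-0.03,0.05,0,0,0,0],[0,0.05,0,0,0,0],[0,0,0,0,0,0]]]}}

```text
clock: 14.8
tcp_pos: [568.2, 3.4, 73.7]
eef_rot: [[-0.043, -0.001, 0.999], [-0.999, 0.0, -0.043], [0.0, -1.0, -0.001]]
force: [-0.0, -0.4, -0.3]
width: 0.1
```

Request:
{"name": "step_arm", "arguments": {"deltas": [[[0,0.04,0,0,0,0],[0,0,0,0,0,0]]]}}

```text
clock: 15.05
tcp_pos: [568.5, 3.3, 72.3]
eef_rot: [[-0.043, 0.0, 0.999], [-0.999, 0.0, -0.043], [-0.0, -1.0, 0.0]]
force: [-2.1, -1.4, 4.4]
width: 0.3
```

Request:
{"name": "step_arm", "arguments": {"deltas": [[[0,0.04,0,0,0,0],[0,0,0,0,0,0]]]}}

```text
clock: 15.3
tcp_pos: [568.4, 3.3, 70.4]
eef_rot: [[-0.043, 0.0, 0.999], [-0.999, 0.0, -0.043], [-0.0, -1.0, 0.0]]
force: [-1.9, -0.7, 6.6]
width: -0.2
```

Request:
{"name": "step_arm", "arguments": {"deltas": [[[0,0.03,0,0,0,0],[0,0,0,0,0,0]]]}}

```text
clock: 15.55
tcp_pos: [568.5, 3.2, 69.0]
eef_rot: [[-0.043, 0.0, 0.999], [-0.999, 0.0, -0.043], [-0.0, -1.0, 0.0]]
force: [-1.9, -0.5, 6.1]
width: -0.2
```

Request:
{"name": "step_arm", "arguments": {"deltas": [[[0,0.03,0,0,0,0],[0,0,0,0,0,0]]]}}

```text
clock: 15.8
tcp_pos: [568.4, 3.2, 67.5]
eef_rot: [[-0.043, 0.0, 0.999], [-0.999, -0.0, -0.043], [0.0, -1.0, 0.0]]
force: [-2.1, -0.0, 6.7]
width: 0.0
```

Request:
{"name": "step_arm", "arguments": {"deltas": [[[0,0.03,0,0,0,0],[0,0,0,0,0,0]]]}}

```text
clock: 16.05
tcp_pos: [568.5, 3.2, 66.7]
eef_rot: [[-0.043, 0.0, 0.999], [-0.999, 0.0, -0.043], [-0.0, -1.0, 0.0]]
force: [-5.2, -1.0, 11.6]
width: 0.5
```

The force has jumped to 11.6 N, so this is the hard stop. I'll lift straight up and away.

Request:
{"name": "step_arm", "arguments": {"deltas": [[[0,-0.5,0,0,0,0],[0,-1,0,0,0,0],[0,-1,0,0,0,0],[0,-1,0,0,0,0],[0,-0.6,0,0,0,0]]]}}

```text
clock: 16.68
tcp_pos: [569.6, 3.4, 273.4]
eef_rot: [[-0.043, 0.004, 0.999], [-0.999, 0.0, -0.043], [-0.0, -1.0, 0.004]]
force: [0.6, -0.1, 0.4]
width: -0.4
```

Request:
{"name": "step_arm", "arguments": {"deltas": [[[0,0,-1,0,0,0],[0,0,-1,0,0,0],[0,0,-1,0,0,0],[0,0,0,0,0,0],[0,0,0,0,0,0]]]}}

```text
clock: 17.3
tcp_pos: [419.5, 9.9, 271.0]
eef_rot: [[-0.043, 0.002, 0.999], [-0.999, 0.0, -0.043], [-0.0, -1.0, 0.002]]
force: [0.0, 0.1, 0.2]
width: -0.0
```

```bash
python3 go.py; python3 pl.py t12
python3 - <<'E'
from h import *
p,d=ctrl.get_image('scene'); cv2.imwrite('pics/s12.png',p)
for t in ['glue','mug']: print(t,find('scene',t)[:1])
E
```

```text
17.3 [419.5   9.9 271. ] zang -2.46 w -0.025790187025428395 F [0.  0.1 0.2] ydown [ 0.002  0.    -1.   ]
top 1920 [572.4  94.2] [108.5 199. ] 87.6 [[471.0, 44.0], [670.0, 36.0], [674.0, 144.0], [475.0, 153.0]]
top 576 [551.  -84.6] [ 48.3 108.3] 88.6 [[496.0, -107.0], [605.0, -110.0], [606.0, -62.0], [497.0, -59.0]]
edge lid z nan
jar [ 629.1 -183.   149.1]
scene 656 [551.3 -83.7] [ 49.8 112.7] 87.7 [[494.0, -106.0], [607.0, -111.0], [609.0, -61.0], [496.0, -57.0]]
scene 2666 [571.7  90. ] [120.1 205.6] 85.1 [[464.0, 39.0], [669.0, 21.0], [679.0, 141.0], [474.0, 159.0]]
edge lid z 85.37209478123839
jar [ 637.2 -181.   145. ]
glue [(0.93, [497.0, 371.0, 83.0], [410.0, 235.0])]
mug [(0.76, [492.0, -411.0, 56.0], [164.0, 149.0])]
  return _methods._mean(a, axis=axis, dtype=dtype,
  ret = ret.dtype.type(ret / rcount)
```

View pics/s12.png

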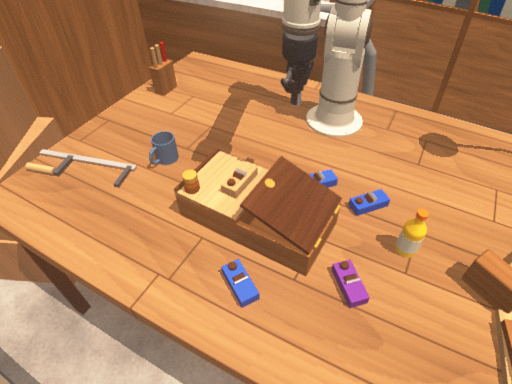

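The picture shows the lid ajar at (290,200), the plane flat on the deck at (238,178), and the jar, glue and mug in their places. The arm is clear. I'll let it settle for half a second and hand in.

Request:
{"name": "step_arm", "arguments": {"deltas": [[[0,0,0,0,0,0],[0,0,0,0,0,0],[0,0,0,0,0,0],[0,0,0,0,0,0]]]}}

```text
clock: 18.05
tcp_pos: [418.6, 9.9, 270.5]
eef_rot: [[-0.043, -0.0, 0.999], [-0.999, 0.0, -0.043], [-0.0, -1.0, -0.0]]
force: [-0.6, -0.6, 0.9]
width: -0.1
```

```bash
python3 -c "
from h import *
p,d=ctrl.get_image('top'); P=cloud('top',d); m=(d>0)&(abs(P[...,0]-570)<90)&(P[...,1]>-40)&(P[...,1]<180); print('lid max z',np.percentile(P[m][:,2],98))
print(ctrl.job_done())"
```

```text
lid max z 169.20205681416707
the job is handed in; nothing more can be done
None
```

The lid stands ajar and the plane lies flat on the pale deck; the job was handed in at about 18 s.

**What I did:** I pushed the plane off the lid with part-open fingers. I then pressed the brass disc with shut fingers until they met the hard stop at 11.6 N, and lifted straight up and away so the lid sprang open.

**Last checks:**
- **Lid:** its free edge is at about z = 169 mm, roughly 67 mm up as expected.
- **Plane:** it is square to the chest at about (551, −84), about 31 mm clear of the seam.
- **Jar, glue and mug:** the jar is within 1 mm of where it started. The glue and mug match their first readings within the detection error.
- **Robot:** it is touching nothing.

**What went wrong or disagreed:**
- **Reported TCP:** the camera showed the real fingertips about 30–35 mm above the reported TCP.
- **First push:** because of that error the fingers rode over the plane's body and caught its knob, turning it about 40° on the lid. I lifted off, remeasured, squared it up and pushed it across low on its side, setting the height from the camera. The force readings I saw during the pushes were only a few newtons.

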